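Set out a board of display samples and lock it in place

TASK

Take the top board off the pile, stand it in the outlined loading place of the black plinth (the end without rails), and set every food sample from the steel sheet on it, right way up and none on another. Then slide the loaded board along the plinth, without lifting it, between the rails until it is home against the end stop. Take the key from its wooden block, press it into the lock while turning it until it drops in, turn it anticlockwise until the tongue lies right across the channel behind the board, then draw the key out and stand it back in its block, leaving the other boards and the rest of the counter as they are.

Things in the scene. Friction and masses are not known exactly. Their poses are not given: they have to be found in the camera images.
- board_top: The top one of three alike boards in the pile: wooden serving board: plank 68 mm (its x) by 200 mm (its y), 12 mm thick, on two cross feet 12 mm high, 50 mm in x and 16 mm in y, at y = +-65 mm; its top lies 24 mm above its foot and has a lip all round, 3 mm thick and 7 mm high. 0.26 kg. Origin: centre of the underside of the feet.
- board_mid: Middle board of the pile (same kind, origin 24 mm below the top one's). Must stay.
- board_low: Lowest board of the pile, on a 4 mm rubber mat. Must stay.
- plinth: Fixed black plinth, 116 mm (x) by 460 mm (y), top 10 mm above the counter. Origin: centre of its underside. Loading end: y > 20 mm, open. At y < 20 mm two rails, 8 mm high, form a channel 74 mm wide along y (mouth flared to 80 mm), up to a 16 mm high end stop with its face at y = -217 mm. Friction of the loaded board on it: 1 to 4 N. The lock pillar stands beside the channel at x = 88, y = 12 mm.
- load_mark (a point): Centre of the white outline at the loading end, on the plinth's top (10 mm above the counter); axes as the plinth. The board stands here with its long side along the plinth.
- home_mark (a point): Centre of the white outline in the railed channel, on the plinth's top; axes as the plinth. A board against the end stop has its centre here, 2 mm to the -y side at most.
- lock_mouth (a point): On the lock's vertical axis, at the top of its 52 mm square steel collar, 46 mm above the counter. Round hole 21 mm wide, 10 mm deep, 3 mm countersink; at its bottom the flat top of a brass plug with a slot 21.5 by 8.5 mm, 12 mm deep. The key's origin is 10 mm below this point when it only rests on the plug, 22 mm when dropped in.
- lock (a joint): Angle (rad) of the lock's tongue (bar reaching 78 mm from the axis, 20 to 30 mm above the counter): 0 parked, 1.35 at its stop across the channel; grows anticlockwise from above; stays put (0.16 N m friction). It points at 1.79 + joint from the plinth's x axis. The slot lies along it give or take 0.25 rad of unknown free play (0.05 N m); the plug takes the tongue along once the play is used up.
- key: Steel T-key, 83 mm high, 0.13 kg, upright in its block at the start. Origin: centre of its lower end, z up. Lowest 12 mm: flat bit 18 mm (x) by 6 mm (y); then a round shaft 18 mm across; on top a bar 60 mm long (x), 12 mm thick (y), from 57 to 83 mm. Same after a half turn.
- key_grip (a point): Centre of the key's bar, 70 mm above its lower end; axes as the key.
- key_block: Fixed dark wooden block 66 mm square, 45 mm high, with a round hole 20.5 mm wide and 34 mm deep in the middle of its top (3 mm countersink). Origin: centre of its underside; the key's origin is 11 mm above it when the key stands in the hole.
- maki_a: Roll sample: upright black cylinder 34 mm across, 26 mm high, white top. Hard plastic, about 35 g, stands on the steel sheet at the start (its top is 4 mm above the counter). Origin: centre of its underside, z up. May be absent (None).
- maki_b: Second roll sample, same as maki_a. Hard plastic, about 35 g, stands on the steel sheet at the start (its top is 4 mm above the counter). Origin: centre of its underside, z up. May be absent (None).
- cube_a: Cube sample: grey block 30 by 30 mm, 26 mm high. Hard plastic, about 35 g, stands on the steel sheet at the start (its top is 4 mm above the counter). Origin: centre of its underside, z up. May be absent (None).
- cube_b: Second cube sample, same as cube_a. Hard plastic, about 35 g, stands on the steel sheet at the start (its top is 4 mm above the counter). Origin: centre of its underside, z up. May be absent (None).
- nigiri: Oblong sample: white with an orange top and a black band, 30 mm (x) by 46 mm (y), 26 mm high. Hard plastic, about 35 g, stands on the steel sheet at the start (its top is 4 mm above the counter). Origin: centre of its underside, z up. May be absent (None).
- bowl: Bystander: small blue ceramic bowl, 72 mm across, 40 mm high. Origin at its underside. Leave it alone.
- sauce: Bystander: amber glass bottle with black cap, 52 mm across, 140 mm high. Origin at its underside. Leave it alone.
- cup: Bystander: white ceramic cup, 72 mm across, 75 mm high. Origin at its underside. Leave it alone.
- jar: Bystander: glass jar with metal lid, 64 mm across, 85 mm high. Origin at its underside. Leave it alone.
- dish: Bystander: flat white dish, 90 mm across, 18 mm high. Origin at its underside. Leave it alone.
- spatula: Bystander: spatula lying on the counter. Leave it alone.
Things that resemble listed ones, but are neither listed nor needed, are in the scene too. Leave any yellow look-alike of the key alone.

How it is judged:
On the way, in this order (a step that is already met when the one before it is completed fails the run):
1. the top board stands in the outlined loading place, let go (horizontal distance between board_top and load_mark below 0.025 m and angle between the y axis of board_top and the y axis of plinth, either way round below 0.15 rad and z of board_top in the frame of load_mark between -0.004 and 0.004 m and contact force between the fingers and board_top below 0.1 N), for 0.2 s.
2. every sample present stands on the board at the loading place, let go (x of maki_a in the frame of board_top between -0.03 and 0.03 m and y of maki_a in the frame of board_top between -0.095 and 0.095 m and z of maki_a in the frame of board_top between 0.018 and 0.03 m and contact force between the fingers and maki_a below 0.1 N and x of maki_b in the frame of board_top between -0.03 and 0.03 m and y of maki_b in the frame of board_top between -0.095 and 0.095 m and z of maki_b in the frame of board_top between 0.018 and 0.03 m and contact force between the fingers and maki_b below 0.1 N and x of cube_a in the frame of board_top between -0.03 and 0.03 m and y of cube_a in the frame of board_top between -0.095 and 0.095 m and z of cube_a in the frame of board_top between 0.018 and 0.03 m and contact force between the fingers and cube_a below 0.1 N and x of cube_b in the frame of board_top between -0.03 and 0.03 m and y of cube_b in the frame of board_top between -0.095 and 0.095 m and z of cube_b in the frame of board_top between 0.018 and 0.03 m and contact force between the fingers and cube_b below 0.1 N and x of nigiri in the frame of board_top between -0.03 and 0.03 m and y of nigiri in the frame of board_top between -0.095 and 0.095 m and z of nigiri in the frame of board_top between 0.018 and 0.03 m and contact force between the fingers and nigiri below 0.1 N and horizontal distance between board_top and load_mark below 0.05 m), for 0.2 s.
3. the board is home against the end stop (y of board_top in the frame of home_mark between -0.02 and 0.012 m and x of board_top in the frame of home_mark between -0.012 and 0.012 m and z of board_top in the frame of home_mark between -0.004 and 0.004 m), for 0.2 s.
4. the key has dropped into the lock (horizontal distance between key and lock_mouth below 0.005 m and z of key in the frame of lock_mouth below -0.018 m and value of joint lock below 0.9 rad), for 0.1 s.
5. the key in the lock has turned the tongue across the channel behind the board (all of step 3 and horizontal distance between key and lock_mouth below 0.005 m and z of key in the frame of lock_mouth below -0.018 m and value of joint lock above 1.15 rad), for 0.2 s.
At the end, for the whole second after the job is handed in: Board within 12 mm of its home place against the end stop, every sample present standing right way up on the plank, tongue at 1.15 rad or more, key standing in the hole of its block, everything at rest (all of step 3 and x of maki_a in the frame of board_top between -0.03 and 0.03 m and y of maki_a in the frame of board_top between -0.095 and 0.095 m and z of maki_a in the frame of board_top between 0.018 and 0.03 m and x of maki_b in the frame of board_top between -0.03 and 0.03 m and y of maki_b in the frame of board_top between -0.095 and 0.095 m and z of maki_b in the frame of board_top between 0.018 and 0.03 m and x of cube_a in the frame of board_top between -0.03 and 0.03 m and y of cube_a in the frame of board_top between -0.095 and 0.095 m and z of cube_a in the frame of board_top between 0.018 and 0.03 m and x of cube_b in the frame of board_top between -0.03 and 0.03 m and y of cube_b in the frame of board_top between -0.095 and 0.095 m and z of cube_b in the frame of board_top between 0.018 and 0.03 m and x of nigiri in the frame of board_top between -0.03 and 0.03 m and y of nigiri in the frame of board_top between -0.095 and 0.095 m and z of nigiri in the frame of board_top between 0.018 and 0.03 m and value of joint lock above 1.15 rad and horizontal distance between key and key_block below 0.008 m and z of key in the frame of key_block below 0.018 m and angle between key's own z axis and vertical below 0.25 rad and linear speed of each of key, board_top below 0.02 m/s); the robot touches nothing.
It fails at once if the top board is lifted more than 10 mm over the channel or the way to it (it must be slid from the loading place) (y of board_top in the frame of plinth below 0.07 m and x of board_top in the frame of plinth between -0.12 and 0.12 m and z of board_top in the frame of load_mark above 0.01 m).
It fails at once if the other boards of the pile are shifted by more than 25 mm (distance of any of board_mid, board_low from where it was at the start of the episode above 0.025 m).
It fails at once if a bystander is shifted by more than 40 mm (distance of any of bowl, sauce, cup, jar, spatula, dish from where it was at the start of the episode above 0.04 m).
Of maki_a, maki_b, cube_a, cube_b, nigiri only 2 to 4 are there at a start; the rules pass over those that are not, and their reading is None.
At some moment in a run one of maki_a, maki_b, cube_a, cube_b, nigiri may be knocked a few centimetres aside while the robot is not near it.
It also fails if it takes over 210 s, if anything falls off the work surface, if the arm or the gripper's body presses on something with over 40 N, if the wrist force passes 120 N, or if a joint passes its speed limit or range.

ROBOT

A 6-joint arm with a two-finger parallel gripper is mounted at the origin on the work surface. World frame = base frame: x ahead of the robot, y to its left, z up, the work surface at z = 0. Lengths are in m, angles in rad, forces in N, time in s.
With the tool pointing down it reaches from about 0.275 to 0.875 m from the base axis. Payload 12.5 kg.
Tool frame: the origin (TCP) lies midway between the tips of the shut fingers; the grasp point (between the pads) lies 19 mm behind it; z points along the fingers, y is the line along which they close (so a half turn about z gives the same grasp; the last joint's range is limited). The gripper opens to 85 mm and grips with 20 to 120 N. Pads are 22 mm wide; open, the fingers measure 114 mm over their backs; the gripper's body (76 mm by 85 mm) begins 54 mm behind the grasp point. The pads swing forward as they close: fully open they stand 13 mm farther back than shut.
Start: joints at [-1.397, 0.351, 1.652, -0, 1.139, -0.085], TCP at [0.141, -0.532, 0.231] pointing down, gripper open.
Joint ranges: [-2.75, 2.75], [-0.79, 2.1], [0.01, 2.65], [-1.57, 4.71], [0.07, 3.14], [-2.87, 2.87]. Speed limits (rad/s): [2.22, 2.22, 2.79, 3.14, 3.14, 3.14].

INTERFACE

Orientations are given as a unit quaternion [w, x, y, z].
In Python, from cell import robot, vision, finder gives the robot as it stands.
- The arm moves only by the tool servo_tool, never from a script. Its arguments are lists of equal length, an entry for each row: "offset": the shift along the tool's x, y, z in cm, a list of three; "angular": the turn, a rotation vector about the tool's x, y, z in degrees, a list of three; "claw": the finger opening in cm, from 0 to 8.54. In form: {"offset": [[tx, ty, tz], ...], "angular": [[wx, wy, wz], ...], "claw": [claw, ...]}. A call has 1 to 12 rows; each row is the pose to reach, as a shift and turn from the pose commanded when the call began, along the tool's axes at that moment; what a row does not reach only later rows make up. A row lasts 1/10 s, in which the tool goes at most 50 mm and 8.59 degrees, less where a joint would pass 70% of its speed; a pose out of reach is approached as far as the arm can. A call with a gripper value outside its range is refused whole. The fingers move at their own pace and stop on an object; the grip force is fixed at half the most. Time passes only in rows, so rows that repeat a pose let the fingers close. It gives the time, the measured TCP pose, the force, the opening and the grip force at its end, in the units of the state.
- robot.sense(): the state, without advancing time (a new reading comes with each control period).
- vision.capture(name): name is "side" or "top" or "wrist"; returns the picture (420x560x3 uint8, blue, green, red); there is no depth.
- vision.calibration(name): a dict with "fx", "fy", "cx", "cy" (pixels), "camera_from_world" (4x4, takes a point from world to camera coordinates); the wrist camera has in their place "T_tool_cam" (4x4, takes a point from camera to tool coordinates, whose origin is the TCP and whose axes are the flange's). Camera axes: x right, y down, z forward; pixel columns grow to the right and rows downward; lengths in m; the calibration is good to about 2 mm. The wrist camera is an equidistant fisheye: a pixel r from the principal point sees the ray r / f radians off the axis. A picture is of the moment at which its call begins: read the wrist's pose just before it. calibration takes no time and is no camera call.
- robot.sign_off(): hands the job in; it is judged then, once.
Trained networks look in the newest picture that a camera, given by its name, has taken for a name from the list of things; names that differ only in an ending like _2 or _b are one class to them, and where a whole thing is asked for, a point or a joint stands for the part that bears it (a point fixed in the world has none). Each returns a list of dicts, best first, with "score" (0 to 1); they miss things now and then, are a little off and sometimes report something else, mostly with a low value. They report only what shows in the picture. A call takes as long as a camera call. They do not tell look-alikes from the thing itself.
- finder.find_in(camera, label): "position" ([column, row] in pixels, amid what is visible of it).
- finder.regions_of(camera, label): "mask" (420x560 bool, what is visible of it) and "position" ([column, row] in pixels, amid what is visible of it).
The state is a dict: "time": time; "qpos": joint angles; "dq": joint speeds; "joint_efforts": joint torques, N m; "position": TCP position; "orientation": TCP orientation; "ft_force": force on the tool from outside, world axes, zero at the start; "moment": the same for the moment, N m; "opening": finger opening in m; "grip_force": force on a finger pad.
Only numpy, scipy, OpenCV 4.12 (cv2) and the standard library are available. Lean on these libraries where they do the work, as an engineer would, in place of code of your own. Each camera call takes 0.05 s, during which the arm holds its last target. There are 200 camera calls.

## Working session

There is one attempt and no reset: what is moved stays moved. The work goes in short steps, Python scripts to look and compute and a tool call to move; the robot and the scene stay as the last step left them, time stands still between calls to the robot, and variables do not carry over. Pictures are saved under pics/ and viewed, at most 18 in all, crops included, and the job is handed in when it is done.

Besides the shell and the picture viewer there is one more tool, called after ">>>" as a command line: name --argument value ..., lists and objects as JSON in quotes. servo_tool: Moves the arm, as the interface text tells. Its arguments: {"type":"object","properties":{"offset":{"type":"array","items":{"type":"array","items":{"type":"number"}}},"angular":{"type":"array","items":{"type":"array","items":{"type":"number"}}},"claw":{"type":"array","items":{"type":"number"}}},"required":["offset","angular","claw"]}

```bash
ls; mkdir -p pics
python3 - <<'E'
from cell import robot, vision, finder
import cv2
s=robot.sense();print(s)
for n in("top","side"):
    im=vision.capture(n);cv2.imwrite(f"pics/{n}0.png",im);c=vision.calibration(n);print(n,c)
    for l in ["board_top","plinth","lock","key","key_block","maki_a","cube_a","nigiri","bowl","sauce","cup","jar","dish","spatula"]:
        print(l,[(round(d["score"],2),[round(float(v)) for v in d["position"]]) for d in finder.find_in(n,l)][:5])
print(vision.calibration("wrist"))
E
```

```text
pics
{'time': 0.0, 'qpos': array([-1.39660985e+00,  3.51254115e-01,  1.65242457e+00,  1.54895328e-05,
        1.13909733e+00, -8.45958834e-02]), 'dq': array([-0.00068914,  0.00065062, -0.0014063 ,  0.00102869, -0.00052732,
       -0.00153956]), 'joint_efforts': array([ 3.40539504e-03, -5.06096113e+01, -2.91402233e+01,  1.06412742e-04,
        4.45999365e-03, -4.94278709e-06]), 'position': array([ 0.14072007, -0.5313516 ,  0.23074845]), 'orientation': array([-5.91401271e-04,  9.91640879e-01,  1.29027197e-01, -1.94703554e-05]), 'ft_force': array([ 1.10258407, -0.35096584, -0.64590467]), 'moment': array([-0.02316408, -0.06915973, -0.00086524]), 'grip_force': 0.0, 'opening': 0.08554903410173184}
top {'fx': 462.3112363945265, 'fy': 462.3112363945265, 'cx': 272.81497364344085, 'cy': 219.96495863232846, 'camera_from_world': array([[-0.00439494, -0.99985851,  0.01623719, -0.03164548],
       [-0.99202636,  0.00231419, -0.12600932,  0.56212235],
       [ 0.12595392, -0.01666152, -0.99189617,  1.21761867],
       [ 0.        ,  0.        ,  0.        ,  1.        ]])}
board_top [(0.81, [128, 2
[... 1052 characters left out ...]
iri [(0.83, [170, 299]), (0.44, [326, 231])]
bowl [(0.56, [273, 188])]
sauce [(0.9, [213, 182])]
cup [(0.74, [174, 216])]
jar [(0.87, [339, 133])]
dish [(0.61, [119, 312]), (0.4, [324, 231])]
spatula [(0.79, [394, 229]), (0.51, [230, 240])]
{'fx': 325.19226210127806, 'fy': 325.19226210127806, 'cx': 277.1064483703498, 'cy': 208.67871403034965, 'T_tool_cam': array([[-1.51968449e-03, -9.63495816e-01, -2.67719076e-01,
         6.73908583e-02],
       [ 9.99998019e-01, -1.12000299e-03, -1.64561784e-03,
         5.67691460e-04],
       [ 1.28569973e-03, -2.67721046e-01,  9.63495609e-01,
        -1.41300482e-01],
       [ 0.00000000e+00,  0.00000000e+00,  0.00000000e+00,
         1.00000000e+00]])}
```

View pics/top0.png

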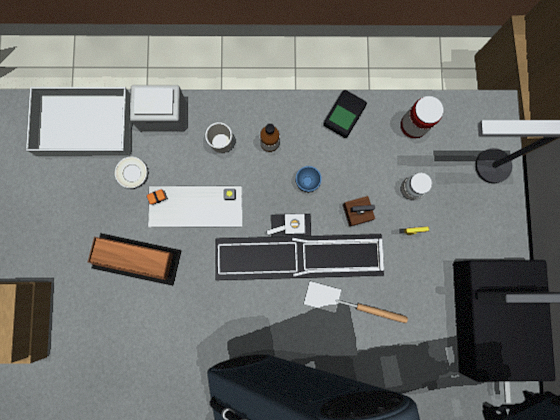

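View pics/side0.png

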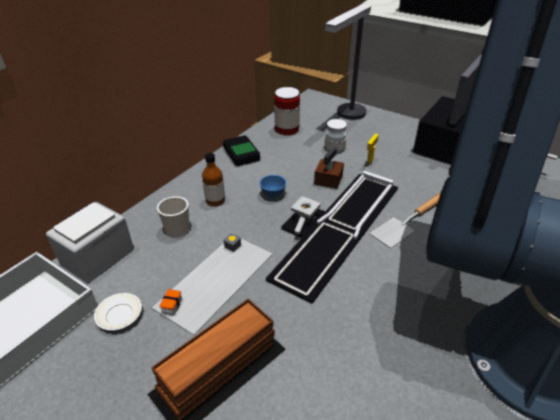

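The top view (1 px ≈ 2.6 mm) shows two samples on the sheet: the nigiri at (157,197) and a cube at (230,194). The pile is at (133,258). The plinth runs from (217,258) at the loading end to (382,253) at the end stop. The lock is at (294,224) with its tongue towards (268,232).

Possible keys are the steel T in the wooden block at (361,209) and the yellow look-alike at (415,230). I choose the dark one in the block.

```bash
cat > h.py <<'E'
from cell import robot, vision, finder
import numpy as np, cv2
from scipy.spatial.transform import Rotation as R
def tool():
    s=robot.sense();w,x,y,z=s["orientation"]
    return np.array(s["position"]),R.from_quat([x,y,z,w]).as_matrix()
def ray(cam,px,T=None):
    c=vision.calibration(cam);px=np.atleast_2d(np.asarray(px,float))
    u=np.stack([(px[:,0]-c["cx"])/c["fx"],(px[:,1]-c["cy"])/c["fy"]],1)
    if cam=="wrist":
        p,M=T;r=np.linalg.norm(u,axis=1,keepdims=True)+1e-12
        d=np.hstack([u/r*np.sin(r),np.cos(r)]);X=c["T_tool_cam"]
        return p+M@X[:3,3],(M@X[:3,:3]@d.T).T
    C=c["camera_from_world"];d=np.hstack([u,np.ones((len(u),1))])
    return -C[:3,:3].T@C[:3,3],d@C[:3,:3]
def onz(cam,px,z,T=None):
    o,d=ray(cam,px,T);return (o+d*((z-o[2])/d[:,2])[:,None])[:,:2]
def proj(P,T):
    c=vision.calibration("wrist");X=c["T_tool_cam"];p,M=T
    q=(np.atleast_2d(P)-p)@M;q=(q-X[:3,3])@X[:3,:3]
    r=np.linalg.norm(q[:,:2],axis=1);a=np.arctan2(r,q[:,2])
    return q[:,:2]/r[:,None]*a[:,None]*c["fx"]+[c["cx"],c["cy"]]
def rect(cam,mask,z,T=None):
    ys,xs=np.nonzero(mask);w=onz(cam,np.stack([xs,ys],1),z,T)
    (cx,cy),(a,b),t=cv2.minAreaRect((w*1000).astype(np.float32))
    if a>b:t+=90;a,b=b,a     # t: direction of short side; long side t+90
    return np.round([cx,cy,a,b,t%180],1)   # mm, deg of short axis
def move(x,y,z,psi):
    """tool-frame cm offset and rotvec deg to a down-pointing pose (from commanded ~ measured)"""
    p,M=tool();D=np.array([[np.cos(psi),np.sin(psi),0],[np.sin(psi),-np.cos(psi),0],[0,0,-1]]).T
    return np.round(M.T@(np.array([x,y,z])-p)*100,2),np.round(np.degrees(R.from_matrix(M.T@D).as_rotvec()),1)
def rectify(im,T,z,cx,cy,half,s=2.0):
    """world-aligned view: right=-y, up=+x, s px per mm"""
    n=int(2*half*s);g=(np.arange(n)-n/2)/s/1000
    Y,X=np.meshgrid(-g+cy,-g+cx);P=np.stack([X.ravel(),Y.ravel(),np.full(X.size,z)],1)
    q=proj(P,T).reshape(n,n,2).astype(np.float32);return cv2.remap(im,q[...,0],q[...,1],cv2.INTER_LINEAR)
E
python3 - <<'E'
from h import *
im=vision.capture("top")
for l,z in [("board_top",.085),("plinth",.01),("key_block",.045),("nigiri",.03),("cube_a",.03),("lock",.046),("key",.08),("bowl",.04),("dish",.018)]:
    for d in finder.regions_of("top",l)[:2]: print(l,round(d["score"],2),np.round(d["position"]),rect("top",d["mask"],z))
E
```

```text
board_top 0.61 [128. 254.] [461.3 337.1  67.6 202.  167.7]
plinth 0.79 [295. 253.] [ 496.5 -105.7  182.4  461.3    0.6]
plinth 0.17 [308. 179.] [ 683.8 -131.7   70.2   74.5   89. ]
key_block 0.86 [358. 215.] [ 585.3 -264.8   70.    76.5   16.4]
nigiri 0.72 [156. 193.] [629.5 286.4  36.2  48.3  27.2]
nigiri 0.17 [169. 265.] [439.  247.4   4.2  60.4  77.9]
cube_a 0.44 [230. 192.] [637.5  86.1  27.4  33.5  90.4]
cube_a 0.37 [310. 179.] [ 679.4 -131.3   66.4   67.6   89.4]
bowl 0.76 [308. 178.] [ 678.5 -128.9   68.5   69.9   89. ]
bowl 0.74 [157. 196.] [627.1 282.4  33.4  45.5  27.2]
dish 0.85 [131. 171.] [701.1 357.5  88.3  91.    2.2]
```

Run:
```python
import cv2
a=cv2.imread("pics/top0.png")
c=cv2.resize(a[170:290,200:440],None,fx=3.3,fy=3.3,interpolation=cv2.INTER_CUBIC)
cv2.imwrite("pics/crop1.png",c)
```

```text
(no output)
```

View pics/crop1.png

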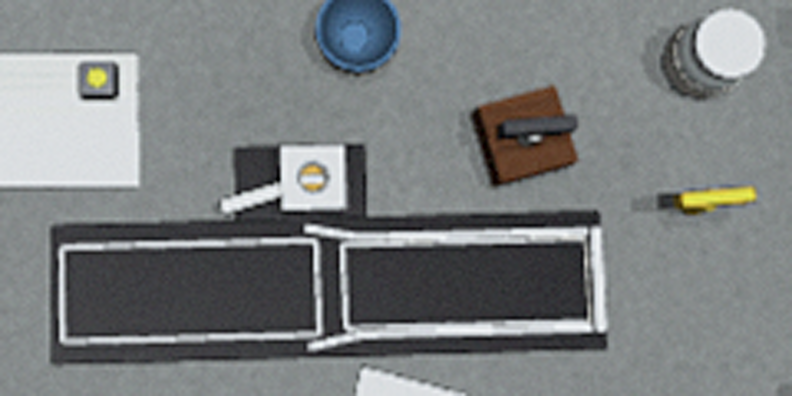

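The crop confirms the choice: a dark steel T-key in the brown block, and a different yellow item beside it. The plinth's flared rail mouth and white end stop are also clear. Next I go above the pile.

```bash
python3 -c "
from h import *
print(move(.461,.337,.25,1.356))"
```

```text
(array([ 53.19, -75.78,  -1.87]), array([ -0. ,  -0. , -62.9]))
```

>>> servo_tool --offset '[[53.2, -75.8, -1.9], [53.2, -75.8, -1.9], [53.2, -75.8, -1.9], [53.2, -75.8, -1.9], [53.2, -75.8, -1.9], [53.2, -75.8, -1.9], [53.2, -75.8, -1.9], [53.2, -75.8, -1.9], [53.2, -75.8, -1.9], [53.2, -75.8, -1.9], [53.2, -75.8, -1.9], [53.2, -75.8, -1.9]]' --angular '[[0, 0, -62.9], [0, 0, -62.9], [0, 0, -62.9], [0, 0, -62.9], [0, 0, -62.9], [0, 0, -62.9], [0, 0, -62.9], [0, 0, -62.9], [0, 0, -62.9], [0, 0, -62.9], [0, 0, -62.9], [0, 0, -62.9]]' --claw '[8.5, 8.5, 8.5, 8.5, 8.5, 8.5, 8.5, 8.5, 8.5, 8.5, 8.5, 8.5]'

```text
time: 3.2
position: [0.3482, 0.0324, 0.2441]
orientation: [0.001, 0.779, 0.628, 0.001]
ft_force: [1.5, -2.2, 0.3]
opening: 0.0852
grip_force: 0.0
```

```bash
python3 -c "
from h import *
print(move(.461,.337,.25,1.356))"
```

```text
(array([32.16,  4.55, -0.58]), array([ 0.1, -0. ,  0. ]))
```

>>> servo_tool --offset '[[32, 4.5, -0.6], [32, 4.5, -0.6], [32, 4.5, -0.6], [32, 4.5, -0.6], [32, 4.5, -0.6], [32, 4.5, -0.6], [32, 4.5, -0.6], [32, 4.5, -0.6], [32, 4.5, -0.6], [32, 4.5, -0.6]]' --angular '[[0, 0, 0], [0, 0, 0], [0, 0, 0], [0, 0, 0], [0, 0, 0], [0, 0, 0], [0, 0, 0], [0, 0, 0], [0, 0, 0], [0, 0, 0]]' --claw '[8.5, 8.5, 8.5, 8.5, 8.5, 8.5, 8.5, 8.5, 8.5, 8.5]'

```text
time: 4.2
position: [0.4597, 0.3324, 0.2496]
orientation: [0.0, 0.779, 0.627, -0.0]
ft_force: [-0.8, 0.9, -0.1]
opening: 0.0847
grip_force: 0.0
```

Run:
```python
from h import *
T=tool();print(T[0],robot.sense()["qpos"])
im=vision.capture("wrist");cv2.imwrite("pics/w1.png",im)
for d in finder.regions_of("wrist","board_top")[:2]: print(round(d["score"],2),np.round(d["position"]),rect("wrist",d["mask"],.083,T),rect("wrist",d["mask"],.076,T))
for l in("nigiri","cube_a","maki_a"):
  for d in finder.regions_of("wrist",l)[:2]: print(l,round(d["score"],2),np.round(d["position"]),rect("wrist",d["mask"],.03,T))
```

```text
[0.45970482 0.3324381  0.24961153] [ 5.44103311e-01  3.64425531e-01  1.58458660e+00 -1.43749911e-04
  1.19296821e+00  7.58933474e-01]
0.76 [279. 177.] [461.1 339.6  68.8 199.4 167.7] [460.8 338.3  70.4 203.9 167.7]
nigiri 0.72 [416. 188.] [625.1 289.9  33.5  52.6  24.9]
maki_a 0.54 [517. 280.] [803.8 101.9  77.8 156.7  41.7]
```

View pics/w1.png

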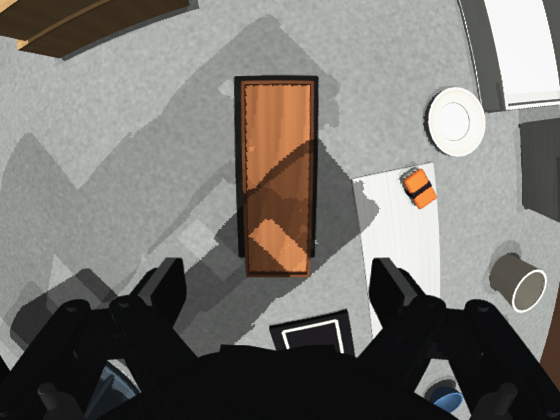

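The wrist view shows the top board around (279,177) between (240,80) and (312,275), square to the fingers. The nigiri is at (419,188) on the sheet. I lower over the board's centre.

```bash
python3 -c "
from h import *
print(move(.461,.3395,.055,1.356))"
```

```text
(array([ 0.67, -0.05, 19.49]), array([ 0., -0., -0.]))
```

>>> servo_tool --offset '[[0.7, 0, 5], [0.7, 0, 10], [0.7, 0, 15], [0.7, 0, 18], [0.7, 0, 19.5], [0.7, 0, 19.5], [0.7, 0, 19.5], [0.7, 0, 19.5], [0.7, 0, 19.5], [0.7, 0, 19.5], [0.7, 0, 19.5], [0.7, 0, 19.5]]' --angular '[[0, 0, 0], [0, 0, 0], [0, 0, 0], [0, 0, 0], [0, 0, 0], [0, 0, 0], [0, 0, 0], [0, 0, 0], [0, 0, 0], [0, 0, 0], [0, 0, 0], [0, 0, 0]]' --claw '[8.5, 8.5, 8.5, 8.5, 8.5, 8.5, 5.5, 5.5, 5.5, 5.5, 5.5, 5.5]'

```text
time: 5.65
position: [0.4625, 0.3408, 0.0568]
orientation: [0.0, 0.779, 0.627, 0.002]
ft_force: [-1.4, -0.8, 8.2]
opening: 0.0668
grip_force: 68.3
```

>>> servo_tool --offset '[[0, 0, -1], [0, 0, -2], [0, 0, -4], [0, 0, -7], [0, 0, -10], [0, 0, -12], [0, 0, -12]]' --angular '[[0, 0, 0], [0, 0, 0], [0, 0, 0], [0, 0, 0], [0, 0, 0], [0, 0, 0], [0, 0, 0]]' --claw '[5.5, 5.5, 5.5, 5.5, 5.5, 5.5, 5.5]'

```text
time: 6.35
position: [0.4626, 0.3409, 0.1782]
orientation: [0.0, 0.779, 0.628, 0.003]
ft_force: [-0.0, -0.5, -2.9]
opening: 0.0666
grip_force: 68.2
```

Run:
```python
from h import *
a=cv2.imread("pics/top0.png")
def f(px): return onz("top",np.array(px)/3.3+[200,170],.01)
lo=f([(62,247),(318,240),(320,334),(62,343)]);ho=f([(342,241),(588,233),(588,327),(345,335)])
pl=f([(50,226),(598,212),(605,348),(53,362)])
for n,q in(("load",lo),("home",ho),("pl",pl)):
    d=q[0]+q[3]-q[1]-q[2];print(n,q.mean(0),np.degrees(np.arctan2(d[1],d[0])), np.linalg.norm(q-np.roll(q,1,0),axis=1))
print("lock",onz("top",[np.array([313,177])/3.3+[200,170]],.046))
print("block",onz("top",[np.array([527,135])/3.3+[200,170]],.045),"bar",onz("top",np.array([(500,133),(576,123)])/3.3+[200,170],.094))
```

```text
load [0.46009385 0.00761788] 91.5669603838382 [0.07928595 0.2131611  0.07794887 0.21319418]
home [ 0.46506081 -0.22140033] 91.65831063015818 [0.07796875 0.2063328  0.07828955 0.20223753]
pl [ 0.46316744 -0.1059636 ] 91.2451002880703 [0.11239514 0.45865306 0.11326322 0.45686999]
lock [[ 0.55063196 -0.09256705]]
block [[ 0.58500253 -0.26865072]] bar [[ 0.57945547 -0.23720209]
 [ 0.58730747 -0.29752825]]
```

```bash
python3 -c "
from h import *
print(move(.460,.010,.12,1.597))"
```

```text
(array([-32.41,   6.76,   5.72]), array([  0.3,  -0.2, -13.8]))
```

>>> servo_tool --offset '[[-4, 0.8, 0], [-8, 1.7, 2], [-12, 2.5, 3], [-16, 3.4, 4], [-20, 4.2, 5], [-24, 5, 5.5], [-28, 5.9, 5.7], [-31, 6.5, 5.7], [-32.4, 6.8, 5.7], [-32.4, 6.8, 5.7], [-32.4, 6.8, 5.7], [-32.4, 6.8, 5.7]]' --angular '[[0, 0, -2], [0, 0, -4], [0, 0, -6], [0, 0, -8], [0, 0, -10], [0, 0, -12], [0, 0, -13.8], [0, 0, -13.8], [0, 0, -13.8], [0, 0, -13.8], [0, 0, -13.8], [0, 0, -13.8]]' --claw '[5.5, 5.5, 5.5, 5.5, 5.5, 5.5, 5.5, 5.5, 5.5, 5.5, 5.5, 5.5]'

```text
time: 7.55
position: [0.4588, 0.0098, 0.1173]
orientation: [-0.0, 0.697, 0.717, -0.0]
ft_force: [0.0, -0.6, -3.8]
opening: 0.0669
grip_force: 68.1
```

Run:
```python
from h import *
print(move(.460,.010,.0155,1.597))
T=tool();im=vision.capture("wrist");cv2.imwrite("pics/w2.png",im)
top=vision.capture("top");cv2.imwrite("pics/t2.png",top)
```

```text
(array([1.000e-02, 1.300e-01, 1.018e+01]), array([-0. , -0. ,  0.1]))
```

View pics/w2.png

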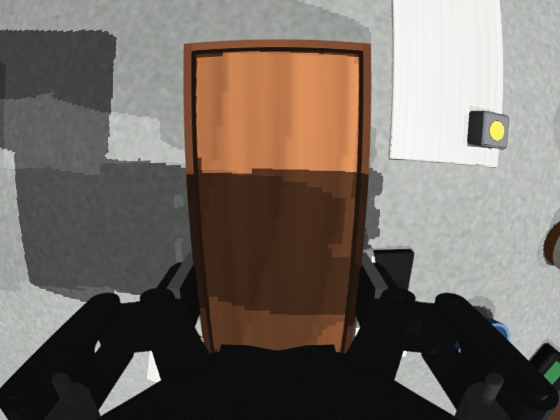

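The board hangs straight in the grip at (278,200) and hides the outline, so I place it by the top camera's measurement.

>>> servo_tool --offset '[[0, 0.1, 3], [0, 0.1, 6], [0, 0.1, 8.5], [0, 0.1, 9.6], [0, 0.1, 10], [0, 0.1, 10.2], [0, 0.1, 10.2], [0, 0.1, 10.2]]' --angular '[[0, 0, 0], [0, 0, 0], [0, 0, 0], [0, 0, 0], [0, 0, 0], [0, 0, 0], [0, 0, 0], [0, 0, 0]]' --claw '[5.5, 5.5, 5.5, 5.5, 5.5, 5.5, 5.5, 5.5]'

```text
time: 8.45
position: [0.4606, 0.0091, 0.0164]
orientation: [0.001, 0.698, 0.716, 0.0]
ft_force: [-0.1, -0.1, -3.4]
opening: 0.0665
grip_force: 68.3
```

>>> servo_tool --offset '[[0, 0, 0.15], [0, 0, 0.25], [0, 0, 0.25]]' --angular '[[0, 0, 0], [0, 0, 0], [0, 0, 0]]' --claw '[5.5, 5.5, 5.5]'

```text
time: 8.75
position: [0.4606, 0.0091, 0.0148]
orientation: [0.001, 0.698, 0.716, 0.0]
ft_force: [-7.8, -0.4, 24.8]
opening: 0.0669
grip_force: 71.7
```

>>> servo_tool --offset '[[0, 0, -0.1], [0, 0, -0.1], [0, 0, -0.1], [0, 0, -0.1], [0, 0, -4], [0, 0, -9], [0, 0, -14], [0, 0, -19], [0, 0, -23], [0, 0, -23], [0, 0, -23]]' --angular '[[0, 0, 0], [0, 0, 0], [0, 0, 0], [0, 0, 0], [0, 0, 0], [0, 0, 0], [0, 0, 0], [0, 0, 0], [0, 0, 0], [0, 0, 0], [0, 0, 0]]' --claw '[8.5, 8.5, 8.5, 8.5, 8.5, 8.5, 8.5, 8.5, 8.5, 8.5, 8.5]'

```text
time: 9.85
position: [0.46, 0.0091, 0.2432]
orientation: [0.0, 0.698, 0.716, 0.0]
ft_force: [-0.4, -0.2, -0.2]
opening: 0.085
grip_force: 0.0
```

Run:
```python
from h import *
T=tool();print(T[0]);im=vision.capture("wrist");cv2.imwrite("pics/w3.png",im)
for l,z in (("board_top",.041),("cube_a",.03),("nigiri",.03),("maki_a",.03)):
  for d in finder.regions_of("wrist",l)[:2]: print(l,round(d["score"],2),np.round(d["position"]),rect("wrist",d["mask"],z,T))
```

```text
[0.46001344 0.00911827 0.24317824]
board_top 0.97 [279. 180.] [460.1   7.3  68.2 199.1   1.4]
cube_a 0.94 [429. 126.] [630.   85.7  29.4  38.7  94. ]
cube_a 0.55 [203. 301.] [ 358.8 -168.8   57.7  124.2  164.8]
nigiri 0.49 [308. 253.] [494.4 -50.8 174.3 347.5   1.1]
```

View pics/w3.png

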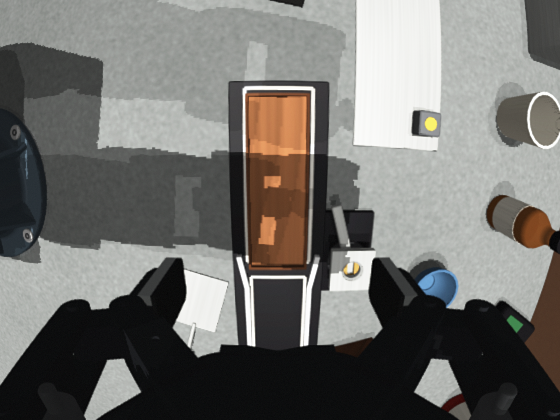

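The board stands inside the outline (board centre 460, 7 mm; axis 91.4°). The cube is at (426,124) on the sheet. I go above it.

```bash
python3 -c "
from h import *
print(move(.634,.087,.16,1.597))"
```

```text
(array([ 7.31, 17.67,  8.14]), array([-0.1, -0. ,  0. ]))
```

>>> servo_tool --offset '[[2, 4.5, 2], [4, 9, 4], [6, 13.5, 6], [7.3, 17.7, 8.1], [7.3, 17.7, 8.1], [7.3, 17.7, 8.1]]' --angular '[[0, 0, 0], [0, 0, 0], [0, 0, 0], [0, 0, 0], [0, 0, 0], [0, 0, 0]]' --claw '[8.5, 8.5, 8.5, 8.5, 8.5, 8.5]'

```text
time: 10.7
position: [0.6347, 0.0871, 0.1597]
orientation: [-0.001, 0.697, 0.717, -0.001]
ft_force: [0.1, -0.8, 0.8]
opening: 0.085
grip_force: 0.0
```

```bash
cat > look.py <<'E'
from h import *
import sys
l,z,n=sys.argv[1],float(sys.argv[2]),sys.argv[3]
T=tool();print(T[0]);im=vision.capture("wrist");cv2.imwrite(f"pics/{n}w.png",im)
d=finder.regions_of("wrist",l)[0];print(d["score"],np.round(d["position"]),rect("wrist",d["mask"],z,T))
c=onz("wrist",[d["position"]],z,T)[0];r=rectify(im,T,z,*c,60,5)
cv2.imwrite(f"pics/{n}.png",r);print("centre",c)
E
python3 look.py cube_a .03 cube
```

```text
[0.63468333 0.08711099 0.15967871]
0.9 [281. 199.] [637.5  88.3  30.   32.8   0.9]
centre [0.63713303 0.08760499]
```

View pics/cube.png

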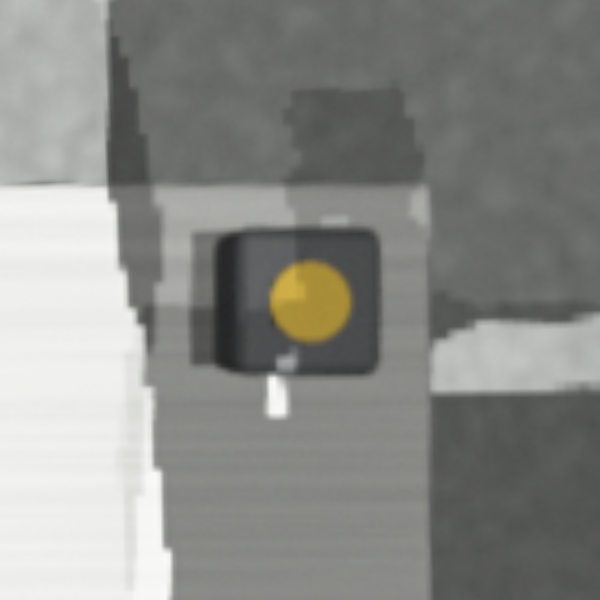

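The cube's yellow dot is at (311,301) in the rectified view, and its edges line up with the world axes to within 1°. I descend and grip.

```bash
python3 -c "
from h import *
print(move(.637,.0855,.013,1.587))"
```

```text
(array([-0.1 ,  0.28, 14.91]), array([-0. ,  0. ,  0.6]))
```

>>> servo_tool --offset '[[-0.2, 0.3, 5], [-0.2, 0.3, 10], [-0.2, 0.3, 13], [-0.2, 0.3, 14.6], [-0.2, 0.3, 14.6], [-0.2, 0.3, 14.6], [-0.2, 0.3, 14.6], [-0.2, 0.3, 14.6], [-0.2, 0.3, 14.6], [-0.2, 0.3, 14.6], [-0.2, 0.3, 13], [-0.2, 0.3, 10]]' --angular '[[0, 0, 0.6], [0, 0, 0.6], [0, 0, 0.6], [0, 0, 0.6], [0, 0, 0.6], [0, 0, 0.6], [0, 0, 0.6], [0, 0, 0.6], [0, 0, 0.6], [0, 0, 0.6], [0, 0, 0.6], [0, 0, 0.6]]' --claw '[8.5, 8.5, 8.5, 8.5, 2, 2, 2, 2, 2, 2, 2, 2]'

```text
time: 12.0
position: [0.6371, 0.0848, 0.0622]
orientation: [-0.001, 0.701, 0.713, -0.001]
ft_force: [0.8, -0.6, -0.9]
opening: 0.0282
grip_force: 59.4
```

```bash
python3 -c "
from h import *
print(move(.460,-.035,.10,1.595),robot.sense()['opening'])"
```

```text
(array([-11.7 , -17.91,  -3.73]), array([-0.2,  0. , -0.5])) 0.028242675459722578
```

>>> servo_tool --offset '[[0, 0, -3.7], [-3, -4.5, -3.7], [-6, -9, -3.7], [-9, -13.5, -3.7], [-11.7, -17.9, -3.7], [-11.7, -17.9, -3.7], [-11.7, -17.9, -3.7], [-11.7, -17.9, -1], [-11.7, -17.9, 1], [-11.7, -17.9, 1.5], [-11.7, -17.9, 1.5]]' --angular '[[0, 0, -0.5], [0, 0, -0.5], [0, 0, -0.5], [0, 0, -0.5], [0, 0, -0.5], [0, 0, -0.5], [0, 0, -0.5], [0, 0, -0.5], [0, 0, -0.5], [0, 0, -0.5], [0, 0, -0.5]]' --claw '[2, 2, 2, 2, 2, 2, 2, 2, 2, 2, 2]'

```text
time: 13.1
position: [0.4622, -0.0345, 0.0481]
orientation: [0.0, 0.698, 0.716, 0.0]
ft_force: [-5.5, 0.2, 11.1]
opening: 0.0285
grip_force: 60.8
```

>>> servo_tool --offset '[[0, 0, 0], [0, 0, 0], [0, 0, 0], [0, 0, 0], [0, 0, -3], [0, 0, -8], [0, 0, -12], [0, 0, -12]]' --angular '[[0, 0, 0], [0, 0, 0], [0, 0, 0], [0, 0, 0], [0, 0, 0], [0, 0, 0], [0, 0, 0], [0, 0, 0]]' --claw '[8.5, 8.5, 8.5, 8.5, 8.5, 8.5, 8.5, 8.5]'

```text
time: 13.9
position: [0.4635, -0.0353, 0.1719]
orientation: [0.004, 0.698, 0.716, 0.002]
ft_force: [0.8, 0.5, -1.2]
opening: 0.0853
grip_force: 0.0
```

Run:
```python
from h import *
T=tool();im=vision.capture("wrist");cv2.imwrite("pics/w5.png",im)
for l,z in (("cube_a",.06),("board_top",.041)):
  for d in finder.regions_of("wrist",l)[:2]: print(l,round(d["score"],2),np.round(d["position"]),rect("wrist",d["mask"],z,T))
vision.capture("top")
for l,z in (("nigiri",.03),("cube_a",.03),("maki_a",.03)):
  for d in finder.regions_of("top",l)[:2]: print(l,round(d["score"],2),np.round(d["position"]),rect("top",d["mask"],z))
print(move(.625,.287,.16,np.radians(117)), move(.625,.287,.16,np.radians(27)),robot.sense()['qpos'])
```

```text
cube_a 0.57 [277. 201.] [462.7 -31.1  29.9  34.    1.2]
board_top 0.65 [271. 135.] [460.1   6.6  68.8 201.    1.3]
nigiri 0.45 [156. 195.] [628.4 284.5  37.4  48.3  27.2]
nigiri 0.27 [131. 258.] [460.1 347.3  72.4 211.9 168.5]
maki_a 0.73 [337. 252.] [ 493.1 -103.8  173.7  453.1    0.7]
(array([31.77, 17.26,  0.57]), array([ -0.1,  -0.1, -25.6])) (array([31.77, 17.26,  0.57]), array([-0.1,  0. , 64.4])) [-1.76554515e-01  2.80539007e-01  1.93631392e+00  2.29425224e-05
  9.27005038e-01 -2.01437938e-01]
```

>>> servo_tool --offset '[[4, 2.2, 0], [8, 4.4, 0], [12, 6.6, 0], [16, 8.8, 0], [20, 11, 0.5], [24, 13, 0.5], [28, 15.2, 0.5], [31.8, 17.3, 0.5], [31.8, 17.3, 0.5], [31.8, 17.3, 0.5]]' --angular '[[0, 0, -4], [0, 0, -8], [0, 0, -12], [0, 0, -16], [0, 0, -20], [0, 0, -25], [0, 0, -25], [0, 0, -25], [0, 0, -25], [0, 0, -25]]' --claw '[5.5, 5.5, 5.5, 5.5, 5.5, 5.5, 5.5, 5.5, 5.5, 5.5]'

```text
time: 15.25
position: [0.6254, 0.2876, 0.1604]
orientation: [-0.001, 0.526, 0.85, -0.001]
ft_force: [0.4, 0.4, 0.3]
opening: 0.0548
grip_force: 0.0
```

```bash
python3 look.py nigiri .03 nig
```

```text
[0.62544346 0.28755916 0.16035118]
0.57 [280. 198.] [628.3 289.1  29.9  47.9  23.8]
centre [0.62664334 0.28965137]
```

View pics/nig.png

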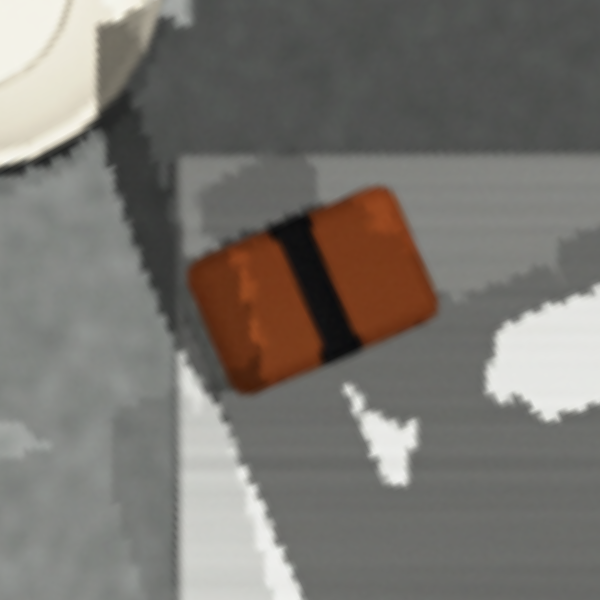

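The nigiri's centre is at (315,287) in the rectified view, with its short axis at about 24° and the dish clear to the upper left.

```bash
python3 -c "
from h import *
print(move(.6285,.287,.015,1.986))"
```

```text
(array([-0.07,  0.33, 14.63]), array([-0.1,  0. ,  2.6]))
```

>>> servo_tool --offset '[[-0.1, 0.3, 5], [-0.1, 0.3, 10], [-0.1, 0.3, 13], [-0.1, 0.3, 14.6], [-0.1, 0.3, 14.6], [-0.1, 0.3, 14.6], [-0.1, 0.3, 14.6], [-0.1, 0.3, 14.6], [-0.1, 0.3, 14.6], [-0.1, 0.3, 13], [-0.1, 0.3, 10], [-0.1, 0.3, 8]]' --angular '[[0, 0, 2.6], [0, 0, 2.6], [0, 0, 2.6], [0, 0, 2.6], [0, 0, 2.6], [0, 0, 2.6], [0, 0, 2.6], [0, 0, 2.6], [0, 0, 2.6], [0, 0, 2.6], [0, 0, 2.6], [0, 0, 2.6]]' --claw '[5.5, 5.5, 5.5, 5.5, 2, 2, 2, 2, 2, 2, 2, 2]'

```text
time: 16.55
position: [0.6297, 0.2879, 0.0851]
orientation: [0.001, 0.546, 0.838, 0.001]
ft_force: [0.6, 0.2, -0.2]
opening: 0.0285
grip_force: 59.3
```

```bash
python3 -c "
from h import *
print(move(.460,.045,.10,1.595),robot.sense()['opening'])"
```

```text
(array([-15.37, -25.33,  -1.55]), array([ 0.1, -0. , 22.4])) 0.028460485277552693
```

>>> servo_tool --offset '[[-2, -4, -1.5], [-4.5, -8, -1.5], [-7, -12, -1.5], [-9.5, -16, -1.5], [-12, -20, -1.5], [-15.4, -25.3, -1.5], [-15.4, -25.3, -1.5], [-15.4, -25.3, -1.5], [-15.4, -25.3, 2], [-15.4, -25.3, 3], [-15.4, -25.3, 3.7], [-15.4, -25.3, 3.7]]' --angular '[[0, 0, 4], [0, 0, 8], [0, 0, 12], [0, 0, 16], [0, 0, 20], [0, 0, 22.4], [0, 0, 22.4], [0, 0, 22.4], [0, 0, 22.4], [0, 0, 22.4], [0, 0, 22.4], [0, 0, 22.4]]' --claw '[2, 2, 2, 2, 2, 2, 2, 2, 2, 2, 2, 2]'

```text
time: 17.75
position: [0.4608, 0.0453, 0.0454]
orientation: [0.0, 0.698, 0.716, 0.0]
ft_force: [-0.1, 1.1, -0.1]
opening: 0.0283
grip_force: 65.9
```

>>> servo_tool --offset '[[0, 0, 0.1], [0, 0, 0.1], [0, 0, 0.1], [0, 0, 0.1], [0, 0, 0.1], [0, 0, -3], [0, 0, -8], [0, 0, -13], [0, 0, -16], [0, 0, -16]]' --angular '[[0, 0, 0], [0, 0, 0], [0, 0, 0], [0, 0, 0], [0, 0, 0], [0, 0, 0], [0, 0, 0], [0, 0, 0], [0, 0, 0], [0, 0, 0]]' --claw '[2, 8, 8, 8, 8, 8, 8, 8, 8, 8]'

```text
time: 18.75
position: [0.4617, 0.0446, 0.2091]
orientation: [0.003, 0.698, 0.716, 0.003]
ft_force: [0.1, -1.3, -0.1]
opening: 0.08
grip_force: 0.0
```

Run:
```python
from h import *
T=tool();im=vision.capture("wrist");cv2.imwrite("pics/w6.png",im)
for l,z in (("cube_a",.06),("nigiri",.06),("board_top",.041)):
  for d in finder.regions_of("wrist",l)[:2]: print(l,round(d["score"],2),np.round(d["position"]),rect("wrist",d["mask"],z,T))
print(move(.460,.16,.15,1.595))
```

```text
cube_a 0.96 [280. 268.] [461.9 -27.7  29.5  37.4   1.1]
nigiri 0.64 [275. 194.] [460.5  46.8  29.5  47.    1.3]
board_top 0.61 [271. 219.] [460.5   7.3  69.6 201.6   1.8]
board_top 0.4 [203. 329.] [ 373.4 -129.4   49.5   66.8  164.1]
(array([11.54,  0.38,  5.39]), array([-0.1, -0. ,  0. ]))
```

View pics/w6.png

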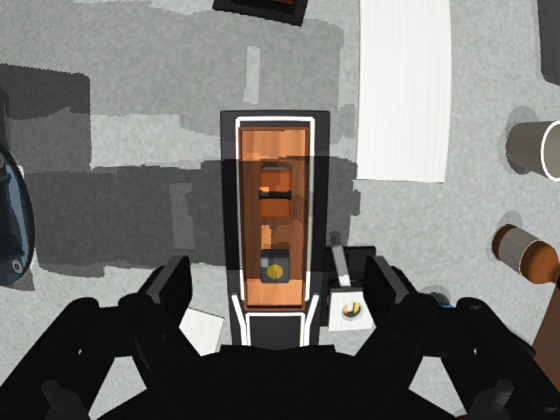

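Both samples stand upright on the board: nigiri (275,194), cube (275,268). The sheet is empty. I move behind the board's +y end to push it.

```bash
python3 -c "
from h import *
print(move(.457,.16,.12,1.597),move(.457,.16,.024,1.597))"
```

```text
(array([11.54,  0.08,  8.39]), array([-0.1, -0. , -0.1])) (array([11.54,  0.1 , 17.99]), array([-0.1, -0. , -0.1]))
```

>>> servo_tool --offset '[[4, 0, 1], [8, 0, 2], [11.5, 0.1, 4], [11.5, 0.1, 8], [11.5, 0.1, 12], [11.5, 0.1, 16], [11.5, 0.1, 18], [11.5, 0.1, 18], [11.5, 0.1, 18]]' --angular '[[0, 0, 0], [0, 0, 0], [0, 0, 0], [0, 0, 0], [0, 0, 0], [0, 0, 0], [0, 0, 0], [0, 0, 0], [0, 0, 0]]' --claw '[4, 4, 4, 4, 4, 4, 4, 4, 4]'

```text
time: 19.85
position: [0.4576, 0.1595, 0.0247]
orientation: [-0.0, 0.698, 0.716, -0.001]
ft_force: [0.3, 1.1, 0.3]
opening: 0.0401
grip_force: 0.0
```

>>> servo_tool --offset '[[-1, 0, 0], [-2, 0, 0], [-3, 0, 0], [-4, 0, 0], [-5, 0, 0], [-6, 0, 0], [-7, 0, 0], [-8, 0, 0], [-8.5, 0, 0], [-8.7, 0, 0]]' --angular '[[0, 0, 0], [0, 0, 0], [0, 0, 0], [0, 0, 0], [0, 0, 0], [0, 0, 0], [0, 0, 0], [0, 0, 0], [0, 0, 0], [0, 0, 0]]' --claw '[4, 4, 4, 4, 4, 4, 4, 4, 4, 4]'

```text
time: 20.85
position: [0.4602, 0.072, 0.0251]
orientation: [-0.0, 0.698, 0.716, -0.0]
ft_force: [0.8, 4.6, 2.9]
opening: 0.0398
grip_force: 1.9
```

```bash
cat > st.py <<'E'
from h import *
T=tool();im=vision.capture("top");cv2.imwrite("pics/t3.png",im)
im=vision.capture("wrist");cv2.imwrite("pics/w7.png",im)
for l,z in (("board_top",.041),("cube_a",.06),("nigiri",.06)):
  for c in("top","wrist"):
    for d in finder.regions_of(c,l)[:1]: print(l,c,round(d["score"],2),np.round(d["position"]),rect(c,d["mask"],z,T))
E
python3 st.py
```

```text
board_top top 0.77 [283. 257.] [461.6 -63.   69.4 149.9 179.8]
board_top wrist 0.67 [277. 320.] [460.6  51.9  38.6  51.6  89.8]
cube_a top 0.74 [216. 138.] [789.2 110.5  71.8  80.9 134.5]
nigiri top 0.71 [262. 254.] [462.1  -4.2  26.3  28.9  89.8]
```

>>> servo_tool --offset '[[-0.5, 0, 0], [-1.5, 0, 0], [-2.5, 0, 0], [-3.5, 0, 0], [-4.5, 0, 0], [-5.5, 0, 0], [-6.5, 0, 0], [-7.5, 0, 0], [-8.5, 0, 0], [-9.3, 0, 0], [-9.7, 0, 0], [-10, 0, 0]]' --angular '[[0, 0, 0], [0, 0, 0], [0, 0, 0], [0, 0, 0], [0, 0, 0], [0, 0, 0], [0, 0, 0], [0, 0, 0], [0, 0, 0], [0, 0, 0], [0, 0, 0], [0, 0, 0]]' --claw '[4, 4, 4, 4, 4, 4, 4, 4, 4, 4, 4, 4]'

```text
time: 22.45
position: [0.4627, -0.0277, 0.0251]
orientation: [-0.0, 0.698, 0.716, 0.0]
ft_force: [-0.2, 1.5, -0.6]
opening: 0.0405
grip_force: 0.9
```

>>> servo_tool --offset '[[-0.5, 0, 0], [-1.3, 0, 0], [-2.2, 0, 0], [-3.1, 0, 0], [-4, 0, 0], [-5, 0, 0], [-6, 0, 0], [-7, 0, 0], [-7.5, 0, 0], [-7.8, 0, 0], [-7.8, 0, 0]]' --angular '[[0, 0, 0], [0, 0, 0], [0, 0, 0], [0, 0, 0], [0, 0, 0], [0, 0, 0], [0, 0, 0], [0, 0, 0], [0, 0, 0], [0, 0, 0], [0, 0, 0]]' --claw '[4, 4, 4, 4, 4, 4, 4, 4, 4, 4, 4]'

```text
time: 23.55
position: [0.4647, -0.1057, 0.0251]
orientation: [0.0, 0.698, 0.716, -0.0]
ft_force: [-0.9, 0.3, 0.6]
opening: 0.0403
grip_force: 0.0
```

```bash
python3 st.py
```

```text
board_top top 0.84 [362. 253.] [ 467.5 -266.8   67.    97.7  179.8]
board_top wrist 0.9 [277. 320.] [ 464.7 -126.2   37.9   51.2   91.3]
nigiri wrist 0.27 [275. 320.] [ 464.4 -112.8   32.4   43.5   91.3]
```

>>> servo_tool --offset '[[-0.2, 0, 0], [-0.4, 0, 0], [-0.6, 0, 0], [-0.6, 0, 0]]' --angular '[[0, 0, 0], [0, 0, 0], [0, 0, 0], [0, 0, 0]]' --claw '[4, 4, 4, 4]'

```text
time: 24.35
position: [0.4648, -0.1116, 0.0251]
orientation: [0.0, 0.698, 0.716, -0.0]
ft_force: [-0.6, -0.0, -0.6]
opening: 0.04
grip_force: 0.0
```

>>> servo_tool --offset '[[-0.2, 0, 0], [-0.3, 0, 0], [-0.4, 0, 0]]' --angular '[[0, 0, 0], [0, 0, 0], [0, 0, 0]]' --claw '[4, 4, 4]'

```text
time: 24.65
position: [0.4645, -0.1123, 0.025]
orientation: [-0.002, 0.699, 0.715, 0.001]
ft_force: [6.6, 41.2, 8.8]
opening: 0.0403
grip_force: 20.5
```

Firm contact at 41 N means the board is home. I back off and rise.

>>> servo_tool --offset '[[0.6, 0, 0], [2, 0, 0], [3, 0, -1], [3, 0, -6], [3, 0, -11], [3, 0, -16], [3, 0, -20], [3, 0, -20], [3, 0, -20]]' --angular '[[0, 0, 0], [0, 0, 0], [0, 0, 0], [0, 0, 0], [0, 0, 0], [0, 0, 0], [0, 0, 0], [0, 0, 0], [0, 0, 0]]' --claw '[4, 4, 4, 4, 4, 4, 4, 4, 4]'

```text
time: 25.55
position: [0.4641, -0.085, 0.2258]
orientation: [0.001, 0.698, 0.716, 0.0]
ft_force: [-0.4, 0.4, -0.4]
opening: 0.0402
grip_force: 0.0
```

```bash
python3 st.py; python3 -c "
from h import *
print(tool()[0],robot.sense()['ft_force'],move(.551,-.105,.17,1.597))"
```

```text
board_top top 0.68 [365. 253.] [ 467.6 -273.8   73.    94.   178.1]
board_top wrist 0.65 [263. 267.] [ 464.9 -203.1   69.1  171.5    1.4]
cube_a top 0.59 [357. 252.] [ 469.1 -257.9   29.    32.   179.8]
cube_a wrist 0.81 [277. 335.] [ 467.8 -252.7   30.9   43.5    1.3]
nigiri top 0.64 [308. 178.] [ 675.5 -128.5   64.8   66.1   89.4]
nigiri wrist 0.9 [276. 279.] [ 4.667e+02 -1.794e+02  2.890e+01  5.220e+01  4.000e-01]
[ 0.46392666 -0.08530363  0.22446656] [ 0.15382148  0.24964905 -0.61414847] (array([-2.19,  8.66,  5.44]), array([-0.1, -0. , -0.1]))
```

>>> servo_tool --offset '[[-0.5, 4, 2], [-0.9, 8.6, 5.4], [-0.9, 8.6, 5.4], [-0.9, 8.6, 5.4], [-0.9, 8.6, 5.4]]' --angular '[[0, 0, 0], [0, 0, 0], [0, 0, 0], [0, 0, 0], [0, 0, 0]]' --claw '[6, 6, 6, 6, 6]'

```text
time: 26.45
position: [0.5498, -0.0922, 0.1716]
orientation: [-0.0, 0.698, 0.716, -0.0]
ft_force: [-0.6, 0.1, 0.6]
opening: 0.0601
grip_force: 0.0
```

Run:
```python
from h import *
T=tool();print(T[0]);im=vision.capture("wrist");cv2.imwrite("pics/lk.png",im)
a=rectify(im,T,.046,.551,-.0925,35,8);b=rectify(im,T,.036,.551,-.0925,15,14)
g=cv2.cvtColor(a,cv2.COLOR_BGR2GRAY)
o=np.zeros((560,990,3),np.uint8);o[:,:560]=a;o[:420,570:990]=b
cv2.imwrite("pics/lock.png",cv2.resize(o,None,fx=.8,fy=.8))
```

```text
[ 0.54981925 -0.09219002  0.17157574]
```

View pics/lock.png

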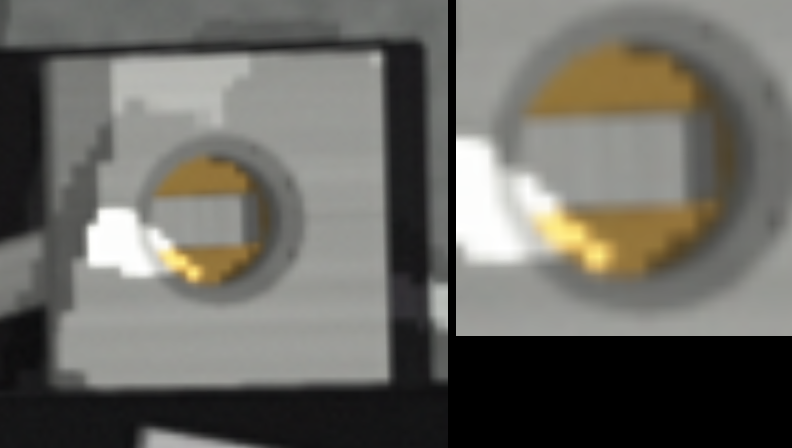

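The lock hole is at (220,220) in the left panel, which puts the lock at (0.5516, −0.0919). The slot lies nearly along world y at about 92.6°. Next I look at the key.

```bash
python3 -c "
from h import *
print(move(.584,-.2680,.20,1.70))"
```

```text
(array([-17.66,   2.98,  -2.79]), array([ 0.,  0., -6.]))
```

>>> servo_tool --offset '[[-4, 0.6, -2.8], [-8, 1.2, -2.8], [-12, 2, -2.8], [-16, 2.7, -2.8], [-17.7, 3, -2.8], [-17.7, 3, -2.8], [-17.7, 3, -2.8]]' --angular '[[0, 0, -2], [0, 0, -4], [0, 0, -6], [0, 0, -6], [0, 0, -6], [0, 0, -6], [0, 0, -6]]' --claw '[6, 6, 6, 6, 6, 6, 6]'

```text
time: 27.2
position: [0.5843, -0.2676, 0.1997]
orientation: [0.0, 0.66, 0.751, 0.0]
ft_force: [0.0, 0.3, -0.2]
opening: 0.0599
grip_force: 0.0
```

Run:
```python
from h import *
T=tool();print(T[0]);im=vision.capture("wrist");cv2.imwrite("pics/ky.png",im)
for d in finder.regions_of("wrist","key")[:3]: print(d["score"],np.round(d["position"]),rect("wrist",d["mask"],.094,T))
for d in finder.regions_of("wrist","key_block")[:1]: print(d["score"],np.round(d["position"]),rect("wrist",d["mask"],.045,T))
a=rectify(im,T,.094,.584,-.268,50,5);b=rectify(im,T,.045,.584,-.268,50,5)
cv2.imwrite("pics/key.png",cv2.resize(np.hstack([a,b]),None,fx=.8,fy=.8))
```

```text
[ 0.58434076 -0.26761022  0.19965077]
0.65 [214. 319.] [ 538.1 -384.2   14.9   71.9  174. ]
0.62 [282. 206.] [ 587.3 -266.7   14.9   61.3    7.3]
0.97 [274. 188.] [ 586.9 -267.2   66.6   71.3   15.6]
```

View pics/key.png

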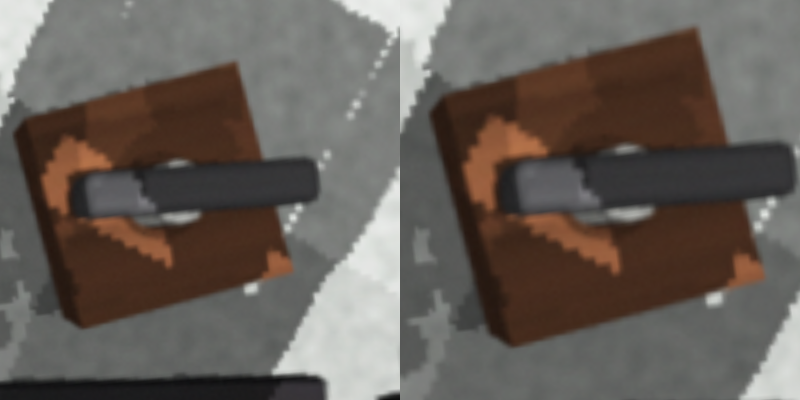

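The bar is centred near (203,187) in the left panel, so the key axis is about (0.587, −0.268) with the bar at about 95.3°. I grip it high on the bar.

```bash
python3 -c "
from h import *
print(move(.587,-.268,.071,1.663))"
```

```text
(array([-0.13,  0.22, 12.85]), array([ 0. , -0. ,  2.2]))
```

>>> servo_tool --offset '[[-0.1, 0.2, 4], [-0.1, 0.2, 8], [-0.1, 0.2, 11], [-0.1, 0.2, 12.8], [-0.1, 0.2, 12.8], [-0.1, 0.2, 12.8], [-0.1, 0.2, 12.8], [-0.1, 0.2, 12.8], [-0.1, 0.2, 12.8], [-0.1, 0.2, 12.8]]' --angular '[[0, 0, 2.2], [0, 0, 2.2], [0, 0, 2.2], [0, 0, 2.2], [0, 0, 2.2], [0, 0, 2.2], [0, 0, 2.2], [0, 0, 2.2], [0, 0, 2.2], [0, 0, 2.2]]' --claw '[4, 4, 4, 4, 4, 0.5, 0.5, 0.5, 0.5, 0.5]'

```text
time: 28.35
position: [0.5877, -0.2694, 0.0729]
orientation: [0.001, 0.674, 0.739, 0.0]
ft_force: [-1.3, 1.5, 6.7]
opening: 0.0108
grip_force: 60.1
```

>>> servo_tool --offset '[[0, 0, -1], [0, 0, -3], [0, 0, -6], [0, 0, -9], [0, 0, -9]]' --angular '[[0, 0, 0], [0, 0, 0], [0, 0, 0], [0, 0, 0], [0, 0, 0]]' --claw '[0.5, 0.5, 0.5, 0.5, 0.5]'

```text
time: 28.85
position: [0.5886, -0.2701, 0.1663]
orientation: [0.004, 0.674, 0.739, 0.001]
ft_force: [0.9, 0.4, -1.0]
opening: 0.0105
grip_force: 59.2
```

```bash
python3 -c "
from h import *
print(move(.5518,-.0925,.13,1.616),robot.sense()['opening'],robot.sense()['position'])"
```

```text
(array([18.04, -2.07,  3.54]), array([0.4, 0.2, 2.6])) 0.010458779305480179 [ 0.58860826 -0.27012462  0.16629825]
```

>>> servo_tool --offset '[[4, -0.5, 0], [8, -1, 0], [12, -1.5, 0], [16, -2, 1.5], [18, -2.1, 3.5], [18, -2.1, 3.5], [18, -2.1, 3.5], [18, -2.1, 3.5]]' --angular '[[0, 0, 1], [0, 0, 2.6], [0, 0, 2.6], [0, 0, 2.6], [0, 0, 2.6], [0, 0, 2.6], [0, 0, 2.6], [0, 0, 2.6]]' --claw '[0.5, 0.5, 0.5, 0.5, 0.5, 0.5, 0.5, 0.5]'

```text
time: 29.65
position: [0.55, -0.0927, 0.1267]
orientation: [0.001, 0.691, 0.723, 0.0]
ft_force: [0.5, 0.3, -1.0]
opening: 0.011
grip_force: 59.1
```

```bash
python3 -c "
from h import *
import cv2
print(move(.5518,-.0925,.108,1.616))
T=tool();im=vision.capture('wrist');cv2.imwrite('pics/in.png',im[100:420,120:440])
s=robot.sense();print(s['ft_force'],s['position'])"
```

```text
(array([0.01, 0.17, 1.87]), array([ 0.1,  0. , -0. ]))
[ 0.16068169 -0.16040933 -1.48170343] [ 0.55004692 -0.09280475  0.12670242]
```

View pics/in.png

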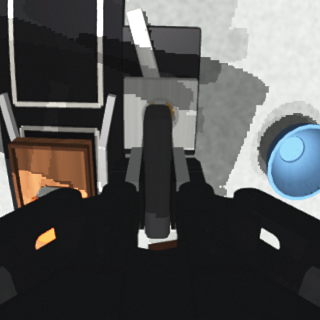

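The bar is straight in the grip at (157,165) over the collar. I lower it into the hole.

>>> servo_tool --offset '[[0, 0.2, 0.5], [0, 0.2, 1], [0, 0.2, 1.5], [0, 0.2, 2], [0, 0.2, 2.5], [0, 0.2, 2.5]]' --angular '[[0, 0, 0], [0, 0, 0], [0, 0, 0], [0, 0, 0], [0, 0, 0], [0, 0, 0]]' --claw '[0.5, 0.5, 0.5, 0.5, 0.5, 0.5]'

```text
time: 30.3
position: [0.5511, -0.0916, 0.1002]
orientation: [-0.001, 0.691, 0.723, -0.0]
ft_force: [0.2, -0.3, -1.9]
opening: 0.0107
grip_force: 59.1
```

>>> servo_tool --offset '[[0, 0, 0.2], [0, 0, 0.4], [0, 0, 0.6], [0, 0, 0.7]]' --angular '[[0, 0, 0], [0, 0, 0], [0, 0, 0], [0, 0, 0]]' --claw '[0.5, 0.5, 0.5, 0.5]'

```text
time: 30.7
position: [0.5515, -0.0917, 0.0939]
orientation: [-0.0, 0.691, 0.723, -0.0]
ft_force: [-0.0, 0.3, -2.1]
opening: 0.0108
grip_force: 59.1
```

>>> servo_tool --offset '[[0, 0, 0.2], [0, 0, 0.4], [0, 0, 0.6], [0, 0, 0.75], [0, 0, 0.75]]' --angular '[[0, 0, 0], [0, 0, 0], [0, 0, 0], [0, 0, 0], [0, 0, 0]]' --claw '[0.5, 0.5, 0.5, 0.5, 0.5]'

```text
time: 31.2
position: [0.5514, -0.0917, 0.0863]
orientation: [-0.0, 0.691, 0.723, -0.0]
ft_force: [-1.4, 0.2, -0.7]
opening: 0.0105
grip_force: 59.1
```

The key dropped in freely. I turn it anticlockwise.

>>> servo_tool --offset '[[0, 0, 0], [0, 0, 0], [0, 0, 0], [0, 0, 0], [0, 0, 0], [0, 0, 0], [0, 0, 0], [0, 0, 0], [0, 0, 0], [0, 0, 0], [0, 0, 0], [0, 0, 0]]' --angular '[[0, 0, -4], [0, 0, -12], [0, 0, -20], [0, 0, -28], [0, 0, -36], [0, 0, -44], [0, 0, -52], [0, 0, -60], [0, 0, -68], [0, 0, -76], [0, 0, -84], [0, 0, -90]]' --claw '[0.5, 0.5, 0.5, 0.5, 0.5, 0.5, 0.5, 0.5, 0.5, 0.5, 0.5, 0.5]'

```text
time: 32.4
position: [0.5516, -0.0918, 0.0866]
orientation: [0.0, -0.026, 1.0, -0.0]
ft_force: [0.3, -0.2, -2.2]
opening: 0.0112
grip_force: 59.1
```

Run:
```python
from h import *
s=robot.sense();print(s["moment"],s["qpos"],tool()[1][:,0])
im=vision.capture("top");cv2.imwrite("pics/t9.png",cv2.resize(im[190:290,230:400],None,fx=4,fy=4))
```

```text
[-0.15244404 -0.03375229 -0.15807265] [-2.48112311e-01  5.55409254e-01  1.74178936e+00  9.16425213e-05
  8.44120014e-01 -1.87000691e+00] [-9.98697835e-01 -5.10152379e-02 -2.82039548e-04]
```

>>> servo_tool --offset '[[0, 0, 0], [0, 0, 0], [0, 0, 0], [0, 0, 0]]' --angular '[[0, 0, -4], [0, 0, -8], [0, 0, -12], [0, 0, -12]]' --claw '[0.5, 0.5, 0.5, 0.5]'

```text
time: 32.85
position: [0.5516, -0.0918, 0.0866]
orientation: [0.0, -0.127, 0.992, -0.0]
ft_force: [0.6, -1.6, -1.4]
opening: 0.0107
grip_force: 59.1
```

Run:
```python
from h import *
s=robot.sense();x=tool()[1][:,0];print(s["moment"],s["position"],np.arctan2(x[1],x[0])+2*np.pi)
im=vision.capture("side");cv2.imwrite("pics/s9.png",cv2.resize(im[130:290,220:420],None,fx=3.5,fy=3.5,interpolation=cv2.INTER_CUBIC))
```

```text
[-0.13483955 -0.06617353 -0.16244471] [ 0.55161879 -0.09176742  0.08661842] 3.3959057815533167
```

View pics/s9.png

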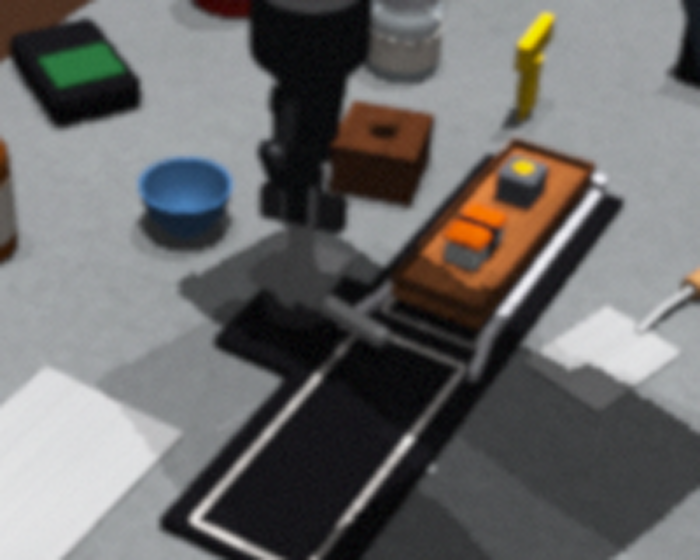

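The tongue at about (350,320) is nearly across the channel behind the board, and both samples stand. I turn a little further to the stop.

>>> servo_tool --offset '[[0, 0, 0], [0, 0, 0], [0, 0, 0], [0, 0, 0]]' --angular '[[0, 0, -2], [0, 0, -4], [0, 0, -6], [0, 0, -6]]' --claw '[0.5, 0.5, 0.5, 0.5]'

```text
time: 33.3
position: [0.5516, -0.0918, 0.0866]
orientation: [0.0, -0.178, 0.984, -0.0]
ft_force: [0.1, -0.2, -2.3]
opening: 0.0106
grip_force: 59.1
```

Run:
```python
from h import *
s=robot.sense();x=tool()[1][:,0];print(s["moment"],s["position"],np.arctan2(x[1],x[0])+2*np.pi)
```

```text
[-0.17631496 -0.1105302  -0.10140504] [ 0.55162901 -0.09180806  0.08662552] 3.499240613001871
```

>>> servo_tool --offset '[[0, 0, 0], [0, 0, -1], [0, 0, -2], [0, 0, -3], [0, 0, -5], [0, 0, -7], [0, 0, -9], [0, 0, -9], [0, 0, -9], [0, 0, -9], [0, 0, -9], [0, 0, -9]]' --angular '[[0, 0, 3], [0, 0, 3], [0, 0, 3], [0, 0, 3], [0, 0, 8], [0, 0, 16], [0, 0, 24], [0, 0, 32], [0, 0, 40], [0, 0, 48], [0, 0, 56], [0, 0, 64]]' --claw '[0.5, 0.5, 0.5, 0.5, 0.5, 0.5, 0.5, 0.5, 0.5, 0.5, 0.5, 0.5]'

```text
time: 34.5
position: [0.5516, -0.0916, 0.1776]
orientation: [0.0, 0.372, 0.928, 0.0]
ft_force: [1.0, 0.5, -1.4]
opening: 0.0105
grip_force: 59.1
```

```bash
python3 -c "
from h import *
print(move(.5877,-.269,.17,1.663),robot.sense()['position'])"
```

```text
(array([-14.86, -10.33,   0.76]), array([ 0.,  0., 41.])) [ 0.55157145 -0.09163669  0.17757512]
```

>>> servo_tool --offset '[[-3, -2, 0], [-6, -4, 0], [-9, -6, 0.5], [-12, -8.2, 0.8], [-14.9, -10.3, 0.8], [-14.9, -10.3, 0.8], [-14.9, -10.3, 0.8], [-14.9, -10.3, 0.8]]' --angular '[[0, 0, 8], [0, 0, 16], [0, 0, 24], [0, 0, 32], [0, 0, 41], [0, 0, 41], [0, 0, 41], [0, 0, 41]]' --claw '[0.5, 0.5, 0.5, 0.5, 0.5, 0.5, 0.5, 0.5]'

```text
time: 35.3
position: [0.589, -0.268, 0.169]
orientation: [-0.0, 0.671, 0.742, 0.0]
ft_force: [-0.1, 0.2, -1.7]
opening: 0.011
grip_force: 59.2
```

```bash
python3 -c "
from h import *
print(move(.5877,-.269,.12,1.663),robot.sense()['position'])"
```

```text
(array([-0.08, -0.14,  4.9 ]), array([ 0. , -0. ,  0.5])) [ 0.58903916 -0.26804882  0.16903855]
```

>>> servo_tool --offset '[[-0.1, -0.1, 2], [-0.1, -0.1, 4], [-0.1, -0.1, 5.5], [-0.1, -0.1, 6.2], [-0.1, -0.1, 6.8], [-0.1, -0.1, 6.8]]' --angular '[[0, 0, 0.5], [0, 0, 0.5], [0, 0, 0.5], [0, 0, 0.5], [0, 0, 0.5], [0, 0, 0.5]]' --claw '[0.5, 0.5, 0.5, 0.5, 0.5, 0.5]'

```text
time: 35.9
position: [0.5882, -0.2697, 0.1004]
orientation: [-0.0, 0.675, 0.738, -0.0]
ft_force: [-0.5, -0.6, -1.4]
opening: 0.011
grip_force: 59.2
```

Free inside the hole; continue down.

>>> servo_tool --offset '[[0, 0, 0.7], [0, 0, 1.4], [0, 0, 2], [0, 0, 2.4], [0, 0, 2.6], [0, 0, 2.6]]' --angular '[[0, 0, 0], [0, 0, 0], [0, 0, 0], [0, 0, 0], [0, 0, 0], [0, 0, 0]]' --claw '[0.5, 0.5, 0.5, 0.5, 0.5, 0.5]'

```text
time: 36.5
position: [0.5881, -0.27, 0.0743]
orientation: [-0.0, 0.675, 0.738, -0.0]
ft_force: [0.8, 0.6, -1.1]
opening: 0.0108
grip_force: 59.3
```

>>> servo_tool --offset '[[0, 0, 0.1], [0, 0, 0.1], [0, 0, 0.1], [0, 0, 0.1], [0, 0, 0.1], [0, 0, 0.1], [0, 0, -4], [0, 0, -8], [0, 0, -12], [0, 0, -12], [0, 0, -12]]' --angular '[[0, 0, 0], [0, 0, 0], [0, 0, 0], [0, 0, 0], [0, 0, 0], [0, 0, 0], [0, 0, 0], [0, 0, 0], [0, 0, 0], [0, 0, 0], [0, 0, 0]]' --claw '[0.5, 4, 4, 4, 4, 4, 4, 4, 4, 4, 4]'

```text
time: 37.6
position: [0.5884, -0.2701, 0.1952]
orientation: [0.001, 0.675, 0.738, 0.0]
ft_force: [-0.9, 0.1, -1.3]
opening: 0.0404
grip_force: 0.0
```

Run:
```python
from h import *
im=vision.capture("side");cv2.imwrite("pics/s10.png",cv2.resize(im[110:290,220:420],None,fx=3.3,fy=3.3,interpolation=cv2.INTER_CUBIC))
s=robot.sense();print(s["position"],s["opening"])
```

```text
[ 0.58787573 -0.26978913  0.19389717] 0.040010079581753066
```

View pics/s10.png

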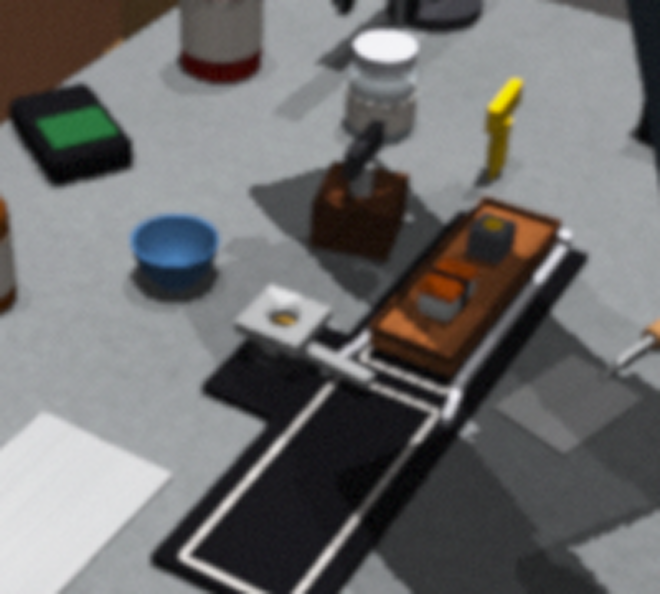

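The key stands in its block at (365,170), both samples stand on the board, and the tongue is out at about (345,365). I measure the tongue's angle from the top picture.

Run:
```python
from h import *
im=vision.capture("top")
L=np.array([.5516,-.0919]);g=im.max(2).astype(float);c=vision.calibration("top");C=c["camera_from_world"]
for j in np.arange(.9,1.5,.05):
    a=1.79+.026+j;v=[]
    for r in np.linspace(.045,.072,10):
        p=C[:3,:3]@np.array([*(L+r*np.array([np.cos(a),np.sin(a)])),.03])+C[:3,3]
        u=p[:2]/p[2]*c["fx"]+[c["cx"],c["cy"]];v.append(cv2.getRectSubPix(g.astype(np.float32),(1,1),tuple(map(float,u)))[0,0])
    print(round(j,2),np.round(v).astype(int))
cv2.imwrite("pics/t10.png",cv2.resize(im[200:290,200:400],None,fx=4,fy=4,interpolation=cv2.INTER_CUBIC))
```

```text
0.9 [ 60  52  39 211 213  89  52  59  59  63]
0.95 [ 51  53 113 209 149  69  54  59  60  60]
1.0 [ 47  65 175 205  83  54  56  58  60  66]
1.05 [ 28  55 188 194  44  48  53  55  56  59]
1.1 [166 131 139 100  61  69  68  42  36  45]
1.15 [236 231 228 220 194 180 189 208 216 192]
1.2 [236 237 238 237 237 237 238 240 239 244]
1.25 [225 226 226 230 232 233 236 238 236 240]
1.3 [218 219 202 174 157 146 138 137 134 139]
1.35 [170 168 205 227 221 219 213 217 217 218]
1.4 [161 107 138 169 179 179 158 150 143 135]
1.45 [192  95  59  66  72  76  67  63  56  59]
```

View pics/t10.png

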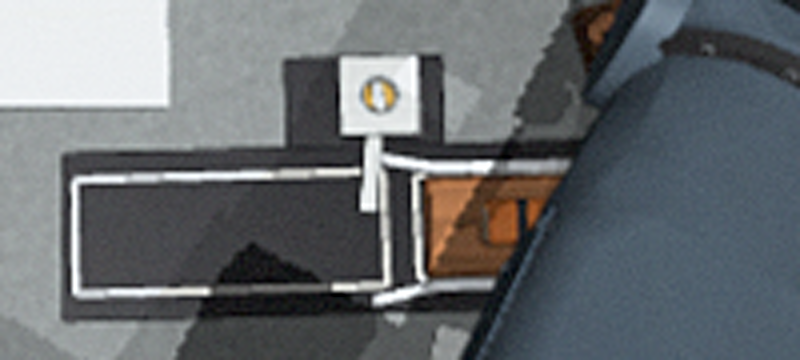

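The tongue reads about 1.21 rad, which is close to the 1.15 limit, so I check it closely with the wrist camera.

```bash
python3 -c "
from h import *
print(move(.53,-.0925,.18,1.597))"
```

```text
(array([18.16, -4.16,  1.35]), array([-0.1, -0.1,  3.6]))
```

>>> servo_tool --offset '[[4, -1, 0], [8, -2, 0], [12, -3, 0], [16, -4, 1], [18.2, -4.2, 1.4], [18.2, -4.2, 1.4], [18.2, -4.2, 1.4]]' --angular '[[0, 0, 3.6], [0, 0, 3.6], [0, 0, 3.6], [0, 0, 3.6], [0, 0, 3.6], [0, 0, 3.6], [0, 0, 3.6]]' --claw '[6, 6, 6, 6, 6, 6, 6]'

```text
time: 38.4
position: [0.53, -0.0924, 0.1798]
orientation: [-0.001, 0.697, 0.717, -0.0]
ft_force: [0.2, -1.0, 0.4]
opening: 0.06
grip_force: 0.0
```

Run:
```python
from h import *
T=tool();print(T[0]);im=vision.capture("wrist")
a=rectify(im,T,.03,.52,-.0925,65,6);b=rectify(im,T,.046,.5516,-.0919,20,9)
cv2.imwrite("pics/tg.png",np.hstack([cv2.resize(a,(600,600))]))
cv2.imwrite("pics/tgfull.png",a)
```

```text
[ 0.52995723 -0.09244211  0.17984494]
```

View pics/tg.png

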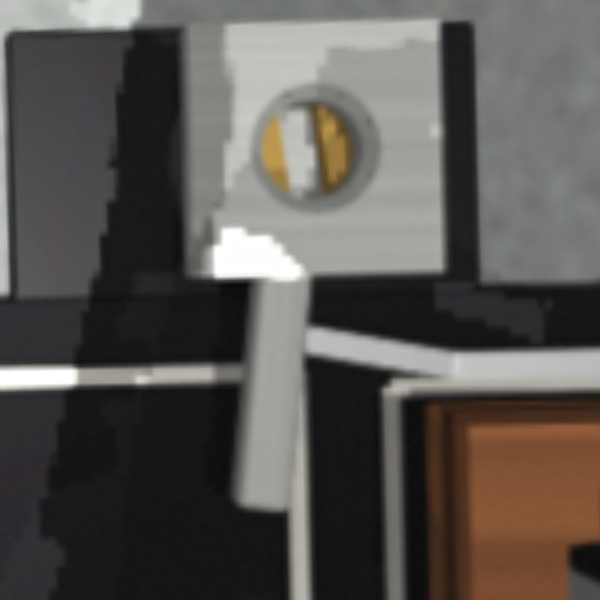

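The tongue's edges from (308,280) to (290,510) put the joint at about 1.23 rad, above 1.15. Everything else is in place, so I hand the job in.

```bash
python3 -c "
from cell import robot
print(robot.sign_off())"
```

```text
the job is handed in; nothing more can be done
None
```

The job is handed in, though sign-off gave no verdict: the board is home with both samples upright, the tongue is across at about 1.23 rad by camera (1.15 needed), the key stands in its block, and nothing else was moved.

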